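# Wind down a core clamp and lock it with its cross pin

## Task

Wind the crank of the core clamp down (clockwise seen from above), whole turns as needed, until the cross hole in its collar lines up with the locking pin, then push the pin fully home so that its head sits against the guide block. The collar's hole is not exactly in line with the crank arm, so feel for it: if the pin stops short, turn the crank a little and push again. Leave the other things on the bench where they are.

Things in the scene. Friction and masses are not known exactly. Their poses are not given: they have to be found in the camera images.
- press: Core clamp fixed to the bench: grey base plate 150 x 205 x 12 mm, a stack of core plates, an upright threaded stud (top at 165 mm). Origin on the stud axis at bench height, z up. The crank turns about the stud: clockwise seen from above winds it down, 12 mm a turn; it starts 1 to 1.9 turns too high, turns easily (0.06 N m) and stays where left.
- crank_eye (a point): Centre, half-way up, of the round eye at the end of the dark steel crank arm, 78 mm from the stud axis. Ring of inner diameter 54, outer 68, height 18 mm, open above and below: a closed fingertip set in it can carry it round. At locking height this point is 107 mm above the bench, with the arm pointing about along the clamp's +y, away from the pin. The thread stops about 1 rad past that.
- collar (a point): Centre of the plain steel collar under the crank, on the stud axis; 68 mm diameter, turns and sinks with the crank. One 16 mm hole runs straight across it at this height; it must be level with the pin, 74 mm above the bench. The hole runs along the crank arm only roughly: up to 0.25 rad (14 degrees) off either way, different each time, so the exact crank angle is found by trying the pin.
- guide (a point): Middle of the pin's bore in the grey guide block on the clamp's -y side, 74 mm above the bench, 72 mm from the stud axis. The block spans 44 to 100 mm from the axis, is 40 mm wide and its bolt heads reach 91 mm above the bench; the crank passes over it. Axes as the clamp's: the pin slides along +y, towards the stud.
- pin_head (a point): Centre of the head (disc, 30 mm diameter, 12 mm thick) of a loose steel pin lying in the guide block; y along the pin to its nose. Shank 12 mm, round nose 94 mm from here. Distance from the stud axis: 130 to 138 mm at the start, 128 stopped by the collar, 106 home. Pushed with 10 to 15 N the nose finds the hole, nudging the collar, if within about 0.1 rad; free, it slides at under 1 N.
- pliers: Pliers with red handles lying flat, 62 x 175 x 13 mm, bystander; origin under its centre
- side_cutter: Side cutter with blue handles lying flat, 62 x 157 x 13 mm, bystander; origin under its centre
- lampholder: Dark brown lampholder standing upright, 43 mm diameter, 62 mm high, bystander; origin under its centre
- insulator: White porcelain reel insulator standing upright, 42 mm diameter, 46 mm high, bystander; origin under its centre
- rotary_switch: Black round rotary switch, 65 mm diameter, 47 mm high, bystander; origin under its centre

How it is judged (in metres and radians):
On the way:
1. the crank has been wound down to its locking height (hole level with the pin) (z of crank_eye in the frame of press below 0.1085 m), for 0.1 s.
At the end, for the whole second after the job is handed in: The pin lies at rest in its guide and through the collar's cross hole, its head within 4 mm of the guide block; the crank eye is at its locking height of 107 mm, within 2.5 mm (y of pin_head in the frame of press above -0.11 m and z of pin_head in the frame of press between 0.07 and 0.078 m and angle between the y axis of pin_head and the y axis of press, either way round below 0.06 rad and z of crank_eye in the frame of press between 0.1045 and 0.1095 m and linear speed of pin below 0.01 m/s); the robot touches nothing.
It fails at once if a bystander is pushed more than 30 mm (distance of any of pliers, side_cutter, lampholder, insulator, rotary_switch from where it was at the start of the episode above 0.03 m).
It also fails if it takes over 72 s, if anything falls off the work surface, if the arm or the gripper's body presses on something with over 40 N, if the wrist force passes 120 N, or if a joint passes its speed limit or range.

## Robot

A 6-joint arm with a two-finger parallel gripper is mounted at the origin on a cart in front of the work surface, level with it; the furniture and walls round the work are solid. World frame = base frame: x ahead of the robot, y to its left, z up, the work surface at z = 0. Lengths are in m, angles in degrees, forces in N, time in s.
With the tool pointing down it reaches from about 0.25 to 0.725 m from the base axis. Payload 9.7 kg.
Tool frame: the origin (TCP) lies where the fingers leave the gripper's body, on its centre line; the fingertips stand 73 mm ahead of it and the grasp point (between the pads) lies 54 mm ahead of it; y points along the fingers, x is the direction in which the jaws open and shut, and the axes are right-handed (so a half turn about y gives the same grasp; the last joint's range is limited). The gripper opens to 85 mm and grips with 20 to 120 N. Pads are 22 mm wide; open, the fingers measure 114 mm over their backs; the gripper's body (76 mm by 85 mm) begins 54 mm behind the grasp point. The pads swing forward as they close: fully open they stand 13 mm farther back than shut.
Start: joints at [-63.197, 4.979, 10.078, 95.1, 0, 90], TCP at [0.248, -0.491, 0.304] pointing down, gripper open.
Joint ranges: [-179.16, 179.16], [-48.56, 103.87], [-65.8, 70.77], [-126.05, 130.52], [-82.76, 87.17], [-180, 180]. Speed limits (degrees/s): [127.2, 127.2, 147.25, 180, 180, 180].

## Interface

Orientations are given as [roll, pitch, yaw] about the fixed x, y, z axes, in that order (R = Rz(yaw) Ry(pitch) Rx(roll)).
In Python, from workcell import sensors, imaging, bot, models gives the robot as it stands.
- The arm moves only by the tool arm_command, never from a script. Its argument "rows" is one flat list of numbers, 7 for each row, row after row: the shift along the tool's x, y, z in cm, then the turn, a rotation vector about the tool's x, y, z in degrees, then the gripper's target within -1 to 1 (fully open at 1, half-way at 0, shut at -1). A call has 1 to 12 rows; each row is the pose to reach, as a shift and turn from the pose commanded when the call began, along the tool's axes at that moment; what a row does not reach only later rows make up. A row lasts 1/12 s, in which the tool goes at most 41.7 mm and 7.16 degrees, less where a joint would pass 70% of its speed; a pose out of reach is approached as far as the arm can. A call with a gripper value outside its range is refused whole. The fingers move at their own pace and stop on an object; "force" is the grip in N (left out, the last holds). Time passes only in rows, so rows that repeat a pose let the fingers close. It gives the time, the measured TCP pose, the force and the opening at its end, in the units of the state.
- sensors.get_obs(): the state, without advancing time (a new reading comes with each control period).
- imaging.camera(name): name is "scene" or "top"; returns a dict with "pixels" (400x640x3 uint8, blue, green, red), "z_map" (400x640 float32, m along the optical axis (not along the pixel's ray), 0 where there is no reading), "camera_matrix" (3x3 intrinsics, pixels), "D" ([k1, k2, p1, p2, k3] as OpenCV has them; the pictures are not rectified), "world_from_camera" (4x4, takes a point from camera to world coordinates). Camera axes: x right, y up, looking along -z (the intrinsics and any distortion apply to the point x, -y, -z); pixel columns grow to the right and rows downward; lengths in m; the calibration is good to about 2 mm. A picture is of the moment at which its call begins.
- bot.job_done(): hands the job in, once; it reports no verdict.
Trained networks look in the newest picture that a camera, given by its name, has taken for a name from the list of things; names that differ only in an ending like _2 or _b are one class to them, and where a whole thing is asked for, a point or a joint stands for the part that bears it (a point fixed in the world has none). Each returns a list of dicts, best first, with "conf" (0 to 1); they miss things now and then, are a little off and sometimes report something else, mostly with a low value. They report only what shows in the picture. A call takes as long as a camera call.
- models.search_frame(thing, camera): "extent" ([centre column, centre row, width, height] in pixels, round what is visible of it).
- models.spot_point(thing, camera): "location" ([column, row] in pixels: a listed point, or the origin of a listed thing).
The state is a dict: "time": time; "q": joint angles; "qd": joint speeds; "joint_efforts": joint torques, N m; "ee_pos": TCP position; "tcp_rot": TCP orientation; "wrist_force": force on the tool from outside, world axes, zero at the start; "torque": the same for the moment, N m; "opening": finger opening in m.
Only numpy, scipy, OpenCV 4.12 (cv2) and the standard library are available. Lean on these libraries where they do the work, as an engineer would, in place of code of your own. Each camera call takes 0.05 s, during which the arm holds its last target.

## Working session

There is one attempt and no reset: what is moved stays moved. The work goes in short steps, Python scripts to look and compute and a tool call to move; the robot and the scene stay as the last step left them, time stands still between calls to the robot, and variables do not carry over. Pictures are saved under pics/ and viewed, and the job is handed in when it is done.

Besides the shell and the picture viewer there is one more tool, called by a JSON object that holds its "name" and its "arguments". arm_command: Moves the arm, as the interface text tells. Its arguments: {"type":"object","properties":{"rows":{"type":"array","items":{"type":"number"}},"force":{"type":"number"}},"required":["rows"]}

```bash
ls; mkdir -p pics
python3 - <<'E'
from workcell import sensors, imaging, bot, models
import cv2
print(sensors.get_obs())
for n in("scene","top"):
    c=imaging.camera(n); cv2.imwrite(f"pics/{n}0.png",c["pixels"]); print(n,c["camera_matrix"],c["D"],c["world_from_camera"])
    for t in ["press","crank_eye","collar","guide","pin_head","pliers","side_cutter","lampholder","insulator","rotary_switch"]:
        print(t,models.spot_point(t,n)[:2])
E
```

```text
pics
{'time': 0.0, 'q': array([-6.31981341e+01,  5.01179388e+00,  1.00340068e+01,  9.51001738e+01,
       -2.95564581e-04,  9.00018823e+01]), 'qd': array([-0.02275568,  0.03755266, -0.02437005,  0.01706041, -0.02835135,
       -0.06178401]), 'joint_efforts': array([-1.15671955e-03, -5.20385671e+01,  4.64806116e+01,  1.60774996e-02,
       -1.79836529e-04, -3.44330900e-06]), 'ee_pos': array([ 0.24793584, -0.49079224,  0.30317235]), 'tcp_rot': array([-9.00002981e+01,  7.79609343e-02, -6.32000164e+01]), 'wrist_force': array([-0.06718894, -0.52626499,  0.15584424]), 'torque': array([-0.01892815, -0.00937702,  0.01066555]), 'opening': 0.0855754864549796}
scene [[493.05905541   0.         311.5204662 ]
 [  0.         493.05905541 195.3227123 ]
 [  0.           0.           1.        ]] [-0.03759207  0.          0.          0.          0.        ] [[-0.90956817  0.20871365 -0.35933879  0.09966588]
 [-0.41487288 -0.50560027  0.75647132  0.8776703 ]
 [-0.0237959   0.83714215  0.54646754  0.79701288]
 [ 0.          0.          0.          1.        ]]
press [{'location': [320.6, 224.8], 'conf'
[... 971 characters left out ...]
7.65950590e-02  9.96871524e-01  1.02603100e+00]
 [ 0.00000000e+00  0.00000000e+00  0.00000000e+00  1.00000000e+00]]
press [{'location': [322.8, 213.4], 'conf': 0.78}]
crank_eye [{'location': [305.1, 231.2], 'conf': 0.73}]
collar [{'location': [324.6, 214.9], 'conf': 0.95}, {'location': [360.6, 135.1], 'conf': 0.29}]
guide [{'location': [354.0, 213.9], 'conf': 0.94}]
pin_head [{'location': [375.9, 220.9], 'conf': 0.61}]
pliers [{'location': [296.6, 276.2], 'conf': 0.85}]
side_cutter [{'location': [401.9, 263.2], 'conf': 0.9}]
lampholder [{'location': [236.1, 146.5], 'conf': 0.81}]
insulator [{'location': [287.5, 134.4], 'conf': 0.78}]
rotary_switch [{'location': [358.5, 133.0], 'conf': 0.67}]
```

Run:
```python
import cv2
a=cv2.imread("pics/top0.png")[90:320,200:450]; cv2.imwrite("pics/topc.png",cv2.resize(a,None,fx=2.6,fy=2.6,interpolation=3)[:600])
a=cv2.imread("pics/scene0.png")[120:300,220:440]; cv2.imwrite("pics/scenec.png",cv2.resize(a,None,fx=3,fy=3,interpolation=3))
```

```text
(no output)
```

View pics/topc.png

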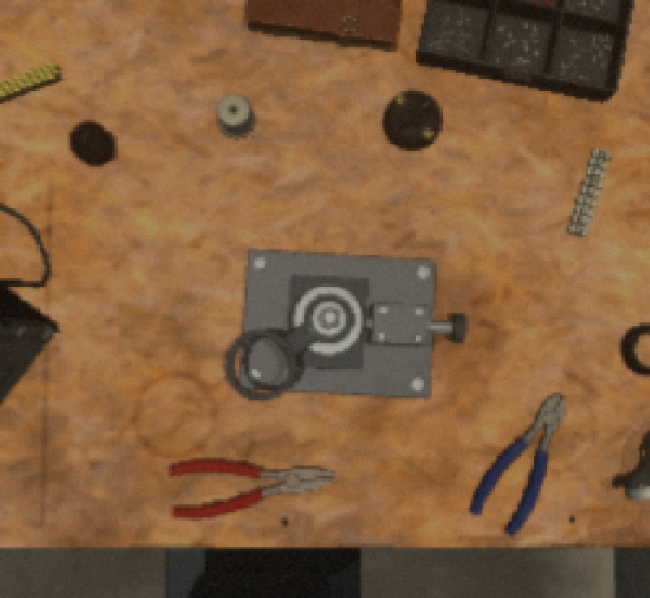

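View pics/scenec.png

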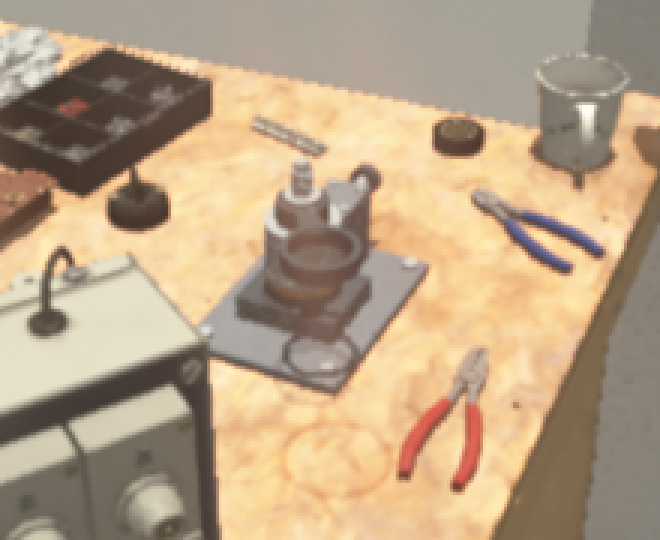

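View pics/top0.png

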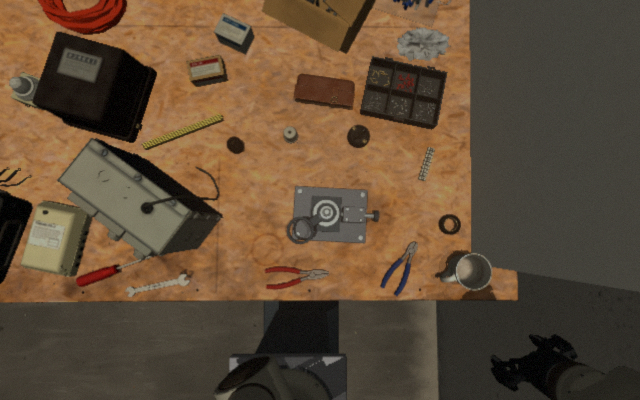

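The top view shows the clamp with its stud at about (325,213), the crank eye at the lower left (302,229) and the pin head to the right (376,216). The tools lie below the clamp, and the insulator, lampholder and switch lie above it. Next I'll measure the positions.

```bash
cat > h.py <<'E'
from workcell import sensors, imaging, bot, models
import cv2, numpy as np
def ray(c,px):
    u=cv2.undistortPoints(np.array([[px]],float),c["camera_matrix"],np.array(c["D"],float))[0,0]
    T=c["world_from_camera"]; d=T[:3,:3]@np.array([u[0],-u[1],-1.]); return T[:3,3],d
def atz(c,px,z):
    o,d=ray(c,px); return o+d*(z-o[2])/d[2]
def cloud(c):
    h,w=c["z_map"].shape
    g=np.stack(np.meshgrid(np.arange(w),np.arange(h)),-1).reshape(-1,1,2).astype(float)
    u=cv2.undistortPoints(g,c["camera_matrix"],np.array(c["D"],float))[:,0]
    Z=c["z_map"].reshape(-1,1); P=np.hstack([u[:,:1],-u[:,1:],-np.ones((len(u),1))])*Z
    T=c["world_from_camera"]; return (P@T[:3,:3].T+T[:3,3]).reshape(h,w,3)
E
python3 - <<'E'
from h import *
c=imaging.camera("top"); P=cloud(c)
print("bench z", np.median(P[240:260,340:380,2]))
R=P[180:250,285:390].reshape(-1,3)
z=R[:,2]
h=np.histogram(z,bins=np.arange(-.01,.19,.004)); print([(round(b,3),n) for n,b in zip(*h)if n])
def fc(x0,x1,t):
    s=R[(z>x0)&(z<x1)]; print(t,len(s),s.mean(0),s.min(0),s.max(0)); return s
fc(.15,.19,"stud"); fc(.1,.15,"crank")
for px,z_ in [((325.5,213),.165),((301,230),.13),((376,216),.086),((354,214),.09),((295.5,187.5),.012),((367.5,189.5),.012),((364.5,242),.012),((291,239),.012)]: print(px,atz(c,px,z_), P[int(px[1]),int(px[0])])
for r in range(206,226,2): print(r,np.round(P[r,366:384,2]*1000).astype(int))
for n in("scene",):
    c=imaging.camera("scene"); P=cloud(c); R=P.reshape(-1,3); s=R[(R[:,2]>.11)&(R[:,2]<.145)&(abs(R[:,0]-.42)<.12)&(abs(R[:,1]+.05)<.12)]
    print(len(s),s.mean(0),s.min(0),s.max(0), np.percentile(s[:,2],[5,50,90,97]))
a=cv2.imread("pics/top0.png")[175:260,280:390]; cv2.imwrite("pics/topd.png",cv2.resize(a,None,fx=7,fy=7,interpolation=3))
E
```

```text
bench z 0.0003173509561065213
[(np.float64(-0.01), np.int64(5)), (np.float64(-0.006), np.int64(477)), (np.float64(-0.002), np.int64(2300)), (np.float64(0.002), np.int64(405)), (np.float64(0.006), np.int64(393)), (np.float64(0.01), np.int64(1685)), (np.float64(0.014), np.int64(311)), (np.float64(0.018), np.int64(23)), (np.float64(0.022), np.int64(1)), (np.float64(0.026), np.int64(6)), (np.float64(0.03), np.int64(204)), (np.float64(0.034), np.int64(192)), (np.float64(0.038), np.int64(1)), (np.float64(0.042), np.int64(2)), (np.float64(0.046), np.int64(2)), (np.float64(0.054), np.int64(2)), (np.float64(0.058), np.int64(5)), (np.float64(0.062), np.int64(7)), (np.float64(0.066), np.int64(1)), (np.float64(0.07), np.int64(5)), (np.float64(0.074), np.int64(33)), (np.float64(0.078), np.int64(35)), (np.float64(0.082), np.int64(36)), (np.float64(0.086), np.int64(260)), (np.float64(0.09), np.int64(83)), (np.float64(0.094), np.int64(4)), (np.float64(0.102), np.int64(60)), (np.float64(0.106), np.int64(163)), (np.float64(0.11), np.int64(14)), (np.float64(0.114), np.int64(1)), (np.float64(0.118), np.
[... 1411 characters left out ...]
  1  0  0  2  1  0]
210 [10  3  4 -1 -2  3  0  0 74 77 78 75 76  2  0 -2 -2 -3]
212 [  10    0 1026    1   -3    4    3    0   78   85   88   88   86    0
   -2   -3    3    0]
214 [78 83 76 80 79 81 78 79 80 85 89 88 90 85  1  3 -1  0]
216 [76 78 79 79 79 78 80 81 81 88 87 90 87  4  0  0  0  1]
218 [11  2  0 -2  0 -1  2 65 84 88 86 86 88  4  0 -1 -1  0]
220 [ 7  0  4  2  1 -1  1 -1 84 81 82 84 83  3  0 -1 -1 -3]
222 [ 8 -1 -3 -3  2  0  0  0 -1 -1  1 -1 -1 -1 -2  0 -1 -1]
224 [ 4  0 -3  1 -2  1 -2  1  0  0  1 -2  4  0  3  0 -1  0]
546 [ 0.50272461 -0.04944408  0.12311052] [ 0.45937571 -0.12069751  0.11004803] [ 0.5398799  -0.00143536  0.1443288 ] [0.1123151  0.12434088 0.12934807 0.1365531 ]
```

View pics/topd.png

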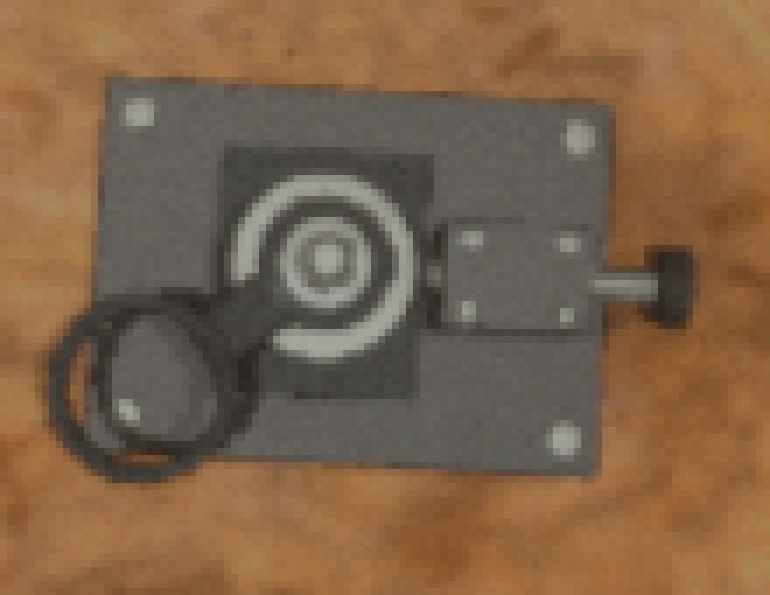

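Run:
```python
from h import *
from scipy.optimize import least_squares
Ts=[]
for n in("top","scene"):
    c=imaging.camera(n); P=cloud(c).reshape(-1,3)
    ok=(abs(P[:,0]-.53)<.12)&(abs(P[:,1]+.1)<.16); P=P[ok]
    if n=="top":
        for lo,hi in((.006,.018),(.027,.04),(.084,.094)):
            q=P[(P[:,2]>lo)&(P[:,2]<hi)&(P[:,1]>-.218 if lo>.08 else True)]
            print(lo,len(q),cv2.minAreaRect((q[:,:2]*1000).astype(np.float32)))
        q=P[(P[:,2]>.102)&(P[:,2]<.112)]
        f=least_squares(lambda p:np.abs(np.hypot(q[:,0]-p[0],q[:,1]-p[1])-.029),[.537,-.104],loss="soft_l1",f_scale=.002); print("collar",f.x,np.median(q[:,2]))
        q=P[(P[:,2]>.065)&(P[:,2]<.095)&(P[:,1]<-.222)]; print("head",q.mean(0),q.min(0),q.max(0))
        q=P[(P[:,2]>.070)&(P[:,2]<.085)&(P[:,1]<-.208)&(P[:,1]>-.226)]; print("shank",q.mean(0),len(q))
    e=[.485,-.046]
    q=P[(P[:,2]>.118)&(P[:,2]<.135)]; d=np.hypot(q[:,0]-e[0],q[:,1]-e[1]); q=q[(d<.042)&(d>.022)]
    f=least_squares(lambda p:np.hypot(q[:,0]-p[0],q[:,1]-p[1])-.0305,e,loss="soft_l1",f_scale=.003); print(n,"eye",f.x,len(q),np.percentile(q[:,2],[10,50,90]))
```

```text
0.006 2380 ((537.6780395507812, -115.3608627319336), (209.180908203125, 150.0203857421875), 86.93421936035156)
0.027 402 ((537.514404296875, -120.17485046386719), (110.40072631835938, 95.90863800048828), 87.05562591552734)
0.084 335 ((532.9570922851562, -159.19821166992188), (45.56240463256836, 92.28710174560547), 5.210275173187256)
collar [ 0.53852536 -0.10491354] 0.10711542797045026
head [ 0.53131391 -0.23327904  0.08244242] [ 0.51663696 -0.24273436  0.06625636] [ 0.54551975 -0.22287526  0.09280609]
shank [ 0.53223309 -0.21766471  0.07825244] 35
top eye [ 0.49330885 -0.04177403] 214 [0.12504323 0.12831882 0.13065804]
scene eye [ 0.49214095 -0.03693362] 167 [0.11971899 0.12544355 0.1281836 ]
```

{"name": "arm_command", "arguments": {"rows": [-1.5,0,2.1,0,-3,0,-1,-2.9,0,4.2,0,-6,0,-1,-4.4,0,6.3,0,-9,0,-1,-5.8,0,8.4,0,-12,0,-1,-7.3,0,10.5,0,-15,0,-1,-8.7,0,12.6,0,-18,0,-1,-10.2,0,14.7,0,-21,0,-1,-11.6,0,16.8,0,-24,0,-1,-13.1,0,18.9,0,-27,0,-1,-14.5,0,21,0,-30,0,-1,-16,0,23.1,0,-33,0,-1,-17.5,0,25.3,0,-36,0,-1], "force": 40}}

```text
time: 2.3
ee_pos: [0.3952, -0.2195, 0.3041]
tcp_rot: [-90.0, -0.0, -27.1]
wrist_force: [-0.3, -1.0, -0.0]
opening: 0.0002
```

```bash
cat >> h.py <<'E'
S=np.array([.538,-.105])
from scipy.spatial.transform import Rotation as Ro
def delta(x,y,tipz,yaw=-3.):
    o=sensors.get_obs(); R=Ro.from_euler("xyz",o["tcp_rot"],degrees=True)
    t=np.array([x,y,tipz+.073])
    sh=R.inv().apply(t-o["ee_pos"])*100
    rv=(R.inv()*Ro.from_euler("xyz",[-90,0,yaw],degrees=True)).as_rotvec(degrees=True)
    print("pos",o["ee_pos"].round(4),o["tcp_rot"].round(2),"F",o["wrist_force"].round(2),"t",o["time"],"shift cm",sh.round(2),"turn",rv.round(2)); return sh,rv
E
python3 -c "
from h import *
delta(.493,-.041,.2)"
```

```text
pos [ 0.3952 -0.2195  0.3041] [-9.000e+01 -2.000e-02 -2.706e+01] F [-0.33 -1.   -0.03] t 2.3 shift cm [ 0.58  3.1  20.35] turn [ 1.000e-02 -2.406e+01  2.000e-02]
```

{"name": "arm_command", "arguments": {"rows": [0.1,0.4,2.6,0,-3,0,-1,0.2,0.8,5.1,0,-6,0,-1,0.2,1.2,7.6,0,-9,0,-1,0.3,1.6,10.2,0,-12,0,-1,0.4,2,12.7,0,-15,0,-1,0.4,2.4,15.3,0,-18,0,-1,0.5,2.8,17.8,0,-21,0,-1,0.6,3.1,20.3,0,-24.1,0,-1,0.6,3.1,20.3,0,-24.1,0,-1,0.6,3.1,20.3,0,-24.1,0,-1]}}

```text
time: 3.13
ee_pos: [0.4932, -0.0419, 0.2725]
tcp_rot: [-90.0, 0.0, -3.0]
wrist_force: [-0.4, 0.1, 0.1]
opening: 0.0001
```

```bash
python3 -c "
from h import *
delta(.493,-.041,.116)
c=imaging.camera('scene');a=c['pixels'][110:260,240:420]; cv2.imwrite('pics/s1.png',cv2.resize(a,None,fx=3.5,fy=3.5,interpolation=3))"
```

```text
pos [ 0.4932 -0.0419  0.2725] [-9.e+01  5.e-02 -3.e+00] F [-0.38  0.07  0.14] t 3.1333 shift cm [-0.02  8.36  0.09] turn [ 0.    0.   -0.05]
```

View pics/s1.png

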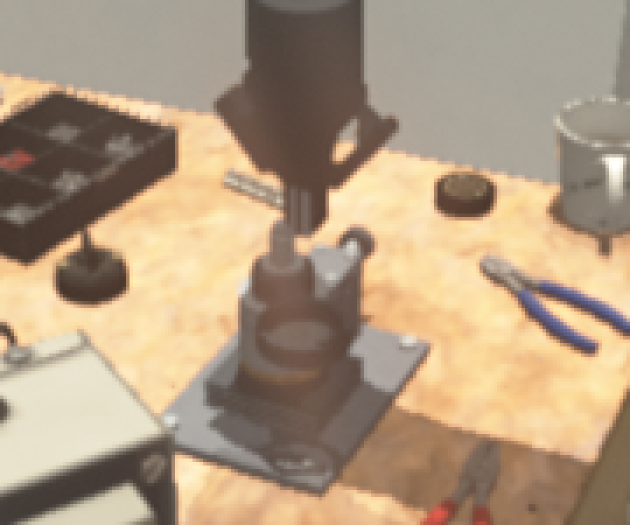

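The fingertips hang over the crank eye, with the ring at (305,335) in the crop. Lowering in.

{"name": "arm_command", "arguments": {"rows": [0,1.2,0.1,0,0,0,-1,0,2.4,0.1,0,0,0,-1,0,3.6,0.1,0,0,0,-1,0,4.6,0.1,0,0,0,-1,0,5.4,0.1,0,0,0,-1,0,6.2,0.1,0,0,0,-1,0,6.9,0.1,0,0,0,-1,0,7.5,0.1,0,0,0,-1,0,8,0.1,0,0,0,-1,0,8.4,0.1,0,0,0,-1,0,8.4,0.1,0,0,0,-1]}}

```text
time: 4.1
ee_pos: [0.4929, -0.0418, 0.1881]
tcp_rot: [-90.0, 0.1, -3.1]
wrist_force: [-0.0, 0.6, 0.5]
opening: -0.0001
```

```bash
python3 -c "
from h import *
# tool frame: x=press x, z=press y. circle of commanded tip centre, tip z follows thread
sh,rv=delta(.493,-.041,.116)
o=sensors.get_obs();p=o['ee_pos'][:2]-S
th0=np.degrees(np.arctan2(p[1],p[0]));print('start angle',th0,'r',np.hypot(*p))
y=np.radians(-3);X=np.array([np.cos(y),np.sin(y)]);Z=np.array([-np.sin(y),np.cos(y)])
prev=None
for i in range(0,37):
    th=np.radians(125-11.5*i); q=S+.078*np.array([np.cos(th),np.sin(th)])
    zt=.116-.012*11.5*i/360
    if i%12==0: base=(q,zt); print('--')
    d=q-base[0]; print(i,round(125-11.5*i),(d@X*100).round(1),((base[1]-zt)*100).round(2),(d@Z*100).round(1))
    if i%12==0 and i:pass
for k in range(3):
  b=None
  for i in range(12*k,12*k+13):
    th=np.radians(125-11.5*i); q=.078*np.array([np.cos(th),np.sin(th)])
    if b is None:b=q;continue
    d=q-b;print((d@X*100).round(1),round(.0383*(i-12*k),2),(d@Z*100).round(1),sep=', ',end=', 0, 0, 0, -1, ')
  print()
"
```

```text
pos [ 0.4929 -0.0418  0.1881] [-9.00e+01  6.00e-02 -3.09e+00] F [-0.05  0.6   0.54] t 4.1 shift cm [ 0.01 -0.09  0.08] turn [-0.   -0.09 -0.06]
start angle 125.52044878086988 r 0.07769605105428842
--Traceback (most recent call last):
  File "<string>", line 13, in <module>
    d=q-base[0]; print(i,round(125-11.5*i),(d@X*100).round(1),((base[1]-zt)*100).round(2),(d@Z*100).round(1))
                                                              ^^^^^^^^^^^^^^^^^^^^^^^^
AttributeError: 'float' object has no attribute 'round'
```

```bash
cat > c.py <<'E'
from h import *
import sys
delta(.493,-.041,.115)
def gen(a0,step,n,k=0):
    p0=a0+3
    b=np.radians(p0); q0=.078*np.array([np.cos(b),np.sin(b)])
    for i in range(1,n+1):
        th=np.radians(p0+step*i); q=.078*np.array([np.cos(th),np.sin(th)]); d=(q-q0)*100
        print(round(d[0],1),round(-1.2*step*i/360,2),round(d[1],1),0,0,0,-1,sep=', ',end=', ')
    print()
o=sensors.get_obs();p=o['ee_pos'][:2]-S;a=np.degrees(np.arctan2(p[1],p[0]));print(a,np.hypot(*p))
E
python3 -c "
from c import *
gen(125.5,-11,12);gen(-6.5,-11,12);gen(-138.5,-11,12)"
```

```text
pos [ 0.4929 -0.0418  0.1881] [-9.00e+01  6.00e-02 -3.09e+00] F [-0.05  0.6   0.54] t 4.1 shift cm [0.01 0.01 0.08] turn [-0.   -0.09 -0.06]
125.52044878086988 0.07769605105428842
1.3, 0.04, 0.8, 0, 0, 0, -1, 2.6, 0.07, 1.4, 0, 0, 0, -1, 4.1, 0.11, 1.7, 0, 0, 0, -1, 5.6, 0.15, 1.7, 0, 0, 0, -1, 7.1, 0.18, 1.4, 0, 0, 0, -1, 8.5, 0.22, 0.8, 0, 0, 0, -1, 9.7, 0.26, -0.0, 0, 0, 0, -1, 10.8, 0.29, -1.0, 0, 0, 0, -1, 11.6, 0.33, -2.3, 0, 0, 0, -1, 12.3, 0.37, -3.6, 0, 0, 0, -1, 12.6, 0.4, -5.1, 0, 0, 0, -1, 12.6, 0.44, -6.6, 0, 0, 0, -1, 
-0.2, 0.04, -1.5, 0, 0, 0, -1, -0.7, 0.07, -2.9, 0, 0, 0, -1, -1.5, 0.11, -4.2, 0, 0, 0, -1, -2.5, 0.15, -5.3, 0, 0, 0, -1, -3.7, 0.18, -6.2, 0, 0, 0, -1, -5.1, 0.22, -6.8, 0, 0, 0, -1, -6.5, 0.26, -7.2, 0, 0, 0, -1, -8.0, 0.29, -7.3, 0, 0, 0, -1, -9.5, 0.33, -7.1, 0, 0, 0, -1, -10.9, 0.37, -6.7, 0, 0, 0, -1, -12.2, 0.4, -6.0, 0, 0, 0, -1, -13.3, 0.44, -5.0, 0, 0, 0, -1, 
-0.9, 0.04, 1.2, 0, 0, 0, -1, -1.6, 0.07, 2.5, 0, 0, 0, -1, -2.1, 0.11, 3.9, 0, 0, 0, -1, -2.2, 0.15, 5.4, 0, 0, 0, -1, -2.1, 0.18, 6.9, 0, 0, 0, -1, -1.7, 0.22, 8.3, 0, 0, 0, -1, -1.0, 0.26, 9.7, 0, 0, 0, -1, -0.1, 0.29, 10.8, 0, 0, 0, -1, 1.0, 0.33, 11.8, 0, 0, 0, -1, 2.3, 0.37, 12.6, 0, 0, 0, -1, 3.7, 0.4, 13.1, 0, 0, 0, -1, 5.2, 0.44, 13.3, 0, 0, 0, -1,
```

{"name": "arm_command", "arguments": {"rows": [1.3,0.04,0.8,0,0,0,-1,2.6,0.07,1.4,0,0,0,-1,4.1,0.11,1.7,0,0,0,-1,5.6,0.15,1.7,0,0,0,-1,7.1,0.18,1.4,0,0,0,-1,8.5,0.22,0.8,0,0,0,-1,9.7,0.26,0,0,0,0,-1,10.8,0.29,-1.0,0,0,0,-1,11.6,0.33,-2.3,0,0,0,-1,12.3,0.37,-3.6,0,0,0,-1,12.6,0.4,-5.1,0,0,0,-1,12.6,0.44,-6.6,0,0,0,-1]}}

```text
time: 5.1
ee_pos: [0.6155, -0.1159, 0.1843]
tcp_rot: [-90.0, 0.0, -3.1]
wrist_force: [-1.2, 1.9, 0.7]
opening: 0.0002
```

```bash
python3 -c "
from c import *
gen(a,-11,12)
c=imaging.camera('scene');a=c['pixels'][110:260,240:420]; cv2.imwrite('pics/s2.png',cv2.resize(a,None,fx=3.5,fy=3.5,interpolation=3))"
```

```text
pos [ 0.6155 -0.1159  0.1843] [-8.999e+01  1.000e-02 -3.090e+00] F [-1.22  1.94  0.72] t 5.1 shift cm [-12.64  -0.36   6.82] turn [-0.01 -0.09 -0.01]
-7.9938758220181 0.07830449261690423
-0.3, 0.04, -1.5, 0, 0, 0, -1, -0.8, 0.07, -2.9, 0, 0, 0, -1, -1.6, 0.11, -4.1, 0, 0, 0, -1, -2.7, 0.15, -5.2, 0, 0, 0, -1, -3.9, 0.18, -6.1, 0, 0, 0, -1, -5.2, 0.22, -6.7, 0, 0, 0, -1, -6.7, 0.26, -7.0, 0, 0, 0, -1, -8.2, 0.29, -7.1, 0, 0, 0, -1, -9.7, 0.33, -6.9, 0, 0, 0, -1, -11.1, 0.37, -6.4, 0, 0, 0, -1, -12.4, 0.4, -5.6, 0, 0, 0, -1, -13.5, 0.44, -4.6, 0, 0, 0, -1,
```

View pics/s2.png

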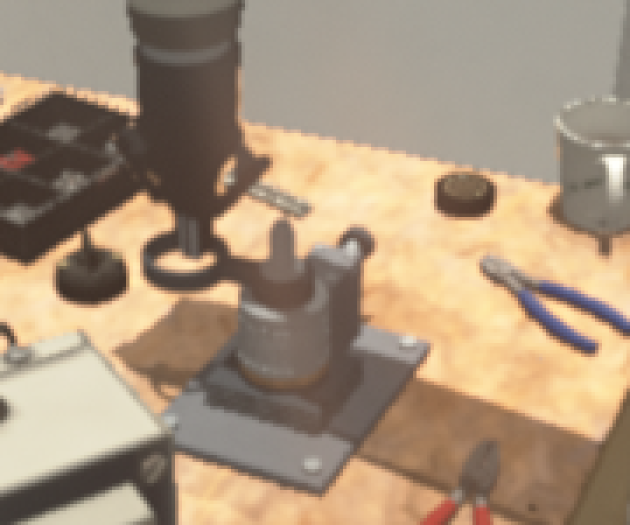

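The crank has followed the fingers (ring at (185,260), arm towards the far side). Continuing.

{"name": "arm_command", "arguments": {"rows": [-0.3,0.04,-1.5,0,0,0,-1,-0.8,0.07,-2.9,0,0,0,-1,-1.6,0.11,-4.1,0,0,0,-1,-2.7,0.15,-5.2,0,0,0,-1,-3.9,0.18,-6.1,0,0,0,-1,-5.2,0.22,-6.7,0,0,0,-1,-6.7,0.26,-7.0,0,0,0,-1,-8.2,0.29,-7.1,0,0,0,-1,-9.7,0.33,-6.9,0,0,0,-1,-11.1,0.37,-6.4,0,0,0,-1,-12.4,0.4,-5.6,0,0,0,-1,-13.5,0.44,-4.6,0,0,0,-1]}}

```text
time: 6.15
ee_pos: [0.4764, -0.1537, 0.1803]
tcp_rot: [-90.0, -0.1, -3.2]
wrist_force: [2.3, -0.9, -0.2]
opening: 0.0003
```

```bash
python3 -c "
from c import *
gen(a,-11,12)
c=imaging.camera('scene');a=c['pixels'][110:260,240:420]; cv2.imwrite('pics/s3.png',cv2.resize(a,None,fx=3.5,fy=3.5,interpolation=3))"
```

```text
pos [ 0.4764 -0.1537  0.1803] [-9.004e+01 -6.000e-02 -3.160e+00] F [ 2.33 -0.89 -0.2 ] t 6.15 shift cm [ 1.04 -0.77 11.35] turn [ 0.04 -0.16  0.06]
-141.65116901709095 0.07857043307623918
-0.9, 0.04, 1.2, 0, 0, 0, -1, -1.5, 0.07, 2.6, 0, 0, 0, -1, -1.9, 0.11, 4.0, 0, 0, 0, -1, -1.9, 0.15, 5.5, 0, 0, 0, -1, -1.7, 0.18, 7.0, 0, 0, 0, -1, -1.2, 0.22, 8.4, 0, 0, 0, -1, -0.5, 0.26, 9.7, 0, 0, 0, -1, 0.5, 0.29, 10.8, 0, 0, 0, -1, 1.7, 0.33, 11.7, 0, 0, 0, -1, 3.0, 0.37, 12.4, 0, 0, 0, -1, 4.5, 0.4, 12.8, 0, 0, 0, -1, 5.9, 0.44, 13.0, 0, 0, 0, -1,
```

View pics/s3.png

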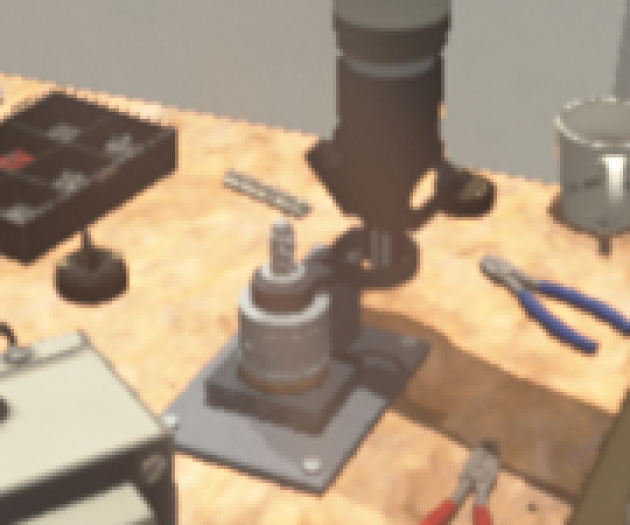

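The ring is past the guide (ring at (375,258)). Last stretch now, ending near the locking angle.

{"name": "arm_command", "arguments": {"rows": [-0.9,0.04,1.2,0,0,0,-1,-1.5,0.07,2.6,0,0,0,-1,-1.9,0.11,4.0,0,0,0,-1,-1.9,0.15,5.5,0,0,0,-1,-1.7,0.18,7.0,0,0,0,-1,-1.2,0.22,8.4,0,0,0,-1,-0.5,0.26,9.7,0,0,0,-1,0.5,0.29,10.8,0,0,0,-1,1.7,0.33,11.7,0,0,0,-1,3.0,0.37,12.4,0,0,0,-1,4.5,0.4,12.8,0,0,0,-1,5.9,0.44,13.0,0,0,0,-1]}}

```text
time: 7.2
ee_pos: [0.5447, -0.0265, 0.1756]
tcp_rot: [-90.0, -0.0, -3.1]
wrist_force: [-0.6, -0.1, 0.9]
opening: -0.0002
```

```bash
python3 -c "
from c import *
c=imaging.camera('scene');a=c['pixels'][110:260,240:420]; cv2.imwrite('pics/s4.png',cv2.resize(a,None,fx=3.5,fy=3.5,interpolation=3))"
```

```text
pos [ 0.5447 -0.0265  0.1756] [-90.02  -0.    -3.07] F [-0.63 -0.11  0.9 ] t 7.2 shift cm [-5.08 -1.24 -1.73] turn [ 0.02 -0.07  0.  ]
85.12764445979631 0.07881316454935904
```

View pics/s4.png

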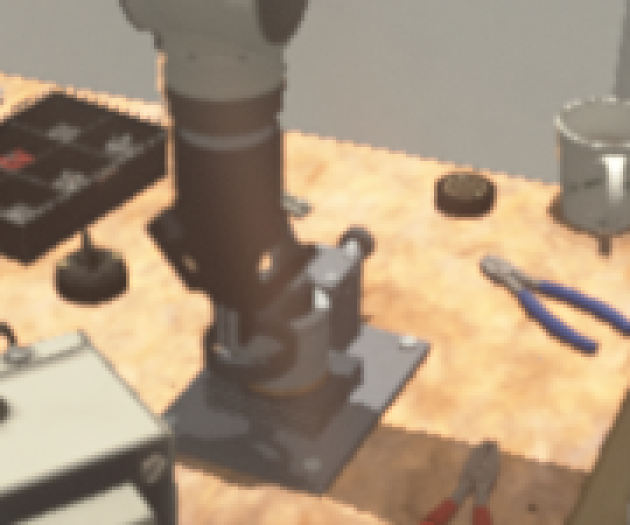

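{"name": "arm_command", "arguments": {"rows": [-0.2,-1,-0.2,0,0,0,-1,-0.2,-3,-0.2,0,0,0,-1,-0.2,-6,-0.2,0,0,0,-1,-0.2,-9,-0.2,0,0,0,-1,-0.3,-9.5,-3,0,0,0,-1,-0.4,-9.5,-6,0,0,0,-1,-0.5,-9.5,-9,0,0,0,-1,-0.5,-9.5,-12,0,0,0,-1,-0.6,-9.5,-15.5,0,0,0,-1,-0.6,-9.5,-19,0,0,0,-1,-0.7,-9.5,-22,0,0,0,-1,-0.7,-9.5,-25,0,0,0,-1]}}

```text
time: 8.25
ee_pos: [0.5219, -0.2777, 0.2719]
tcp_rot: [-90.0, -0.0, -3.1]
wrist_force: [0.1, 0.4, -0.4]
opening: -0.0001
```

```bash
cat > eye.py <<'E'
from h import *
from scipy.optimize import least_squares
def eye(tag):
    for n in("top","scene"):
        c=imaging.camera(n); I=c["pixels"]; P=cloud(c).reshape(-1,3)
        e=[.542,-.027]
        q=P[(P[:,2]>.108)&(P[:,2]<.121)]; d=np.hypot(q[:,0]-e[0],q[:,1]-e[1]); q=q[(d<.05)&(d>.018)&(q[:,1]>-.066)]
        f=least_squares(lambda p:np.hypot(q[:,0]-p[0],q[:,1]-p[1])-.0305,e,loss="soft_l1",f_scale=.003)
        v=f.x-S; print(n,"eye",f.x,len(q),"ang in press",np.degrees(np.arctan2(v[1],v[0]))+3,np.hypot(*v),np.percentile(q[:,2],[10,50,90]))
        if n=="top": q=P[(P[:,2]>.065)&(P[:,2]<.095)&(P[:,1]<-.21)&(abs(P[:,0]-.53)<.018)];a=I[175:260,280:390]; s=7; print("head",q.mean(0),q[:,1].min(),q[:,1].max())
        else: a=I[130:250,260:380]; s=5
        cv2.imwrite(f"pics/{n}_{tag}.png",cv2.resize(a,None,fx=s,fy=s,interpolation=3))
E
python3 -c "
from eye import *
eye('a')
delta(.5291,-.2748,.062)"
```

```text
top eye [ 0.53577957 -0.02755574] 247 ang in press 94.64229690571874 0.07747608231085203 [0.1127203  0.11518275 0.1177133 ]
head [ 0.53137195 -0.22923841  0.08160251] -0.2425214487904657 -0.21005530598256067
scene eye [ 0.53549688 -0.02178341] 221 ang in press 94.72291223393955 0.08325422606658169 [0.10946416 0.11275425 0.11509607]
pos [ 0.5218 -0.2796  0.2711] [-9.005e+01  1.000e-02 -3.340e+00] F [ 0.03  0.56 -1.23] t 8.35 shift cm [ 0.71 13.61  0.53] turn [ 0.05 -0.34 -0.01]
```

View pics/top_a.png

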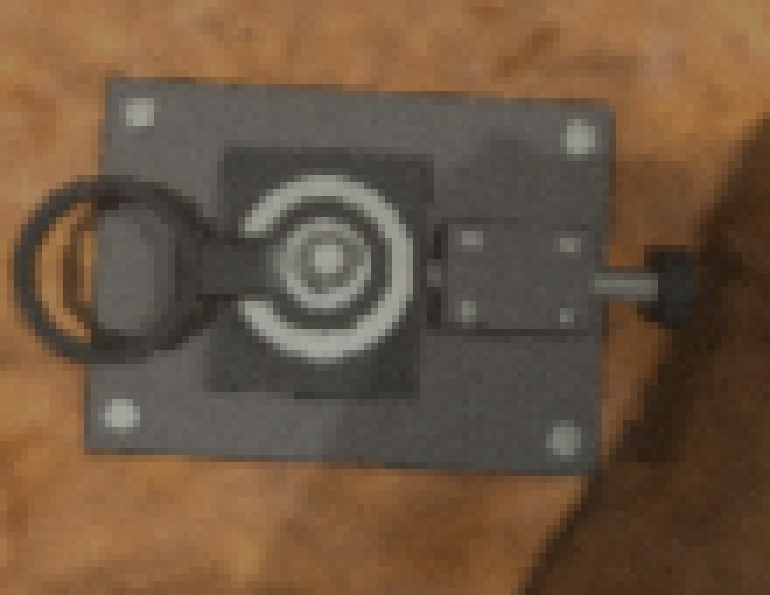

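View pics/scene_a.png

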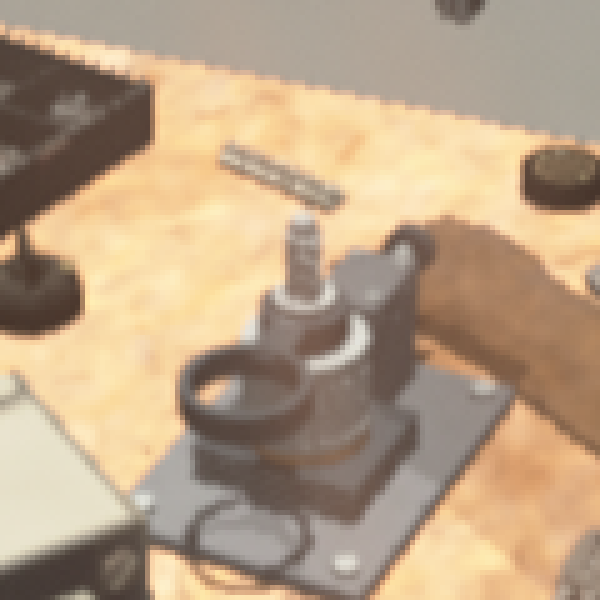

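{"name": "arm_command", "arguments": {"rows": [0.3,2,0.2,0,0,0,-1,0.7,4,0.5,0,0,0,-1,0.7,6,0.5,0,0,0,-1,0.7,8,0.5,0,0,0,-1,0.7,10,0.5,0,0,0,-1,0.7,12,0.5,0,0,0,-1,0.7,13,0.5,0,0,0,-1,0.7,13.6,0.5,0,0,0,-1,0.7,13.6,0.5,0,0,0,-1]}}

```text
time: 9.1
ee_pos: [0.5302, -0.2709, 0.1343]
tcp_rot: [-90.0, 0.1, -3.1]
wrist_force: [0.3, -0.9, 0.0]
opening: -0.0001
```

```bash
cat > pp.py <<'E'
from h import *
o=sensors.get_obs();y=np.radians(-3);d=o['ee_pos'][:2]-S
f=o['wrist_force']
print("press x,y mm",1000*(d@[np.cos(y),np.sin(y)]),1000*(d@[-np.sin(y),np.cos(y)]),"tip z",1000*o['ee_pos'][2]-73,"F along press y",f[:2]@[-np.sin(y),np.cos(y)],"F",f.round(1),"t",o['time'],"yaw",o['tcp_rot'][2])
E
python3 pp.py
```

```text
press x,y mm 0.8608688031009858 -166.05297971852875 tip z 61.30962096664402 F along press y -0.8362915157955033 F [ 0.3 -0.9  0. ] t 9.1 yaw -3.09667999038241
```

{"name": "arm_command", "arguments": {"rows": [0,0,0.4,0,0,0,-1,0,0,0.8,0,0,0,-1,0,0,1.1,0,0,0,-1,0,0,1.3,0,0,0,-1,0,0,1.5,0,0,0,-1,0,0,1.6,0,0,0,-1,0,0,1.7,0,0,0,-1,0,0,1.8,0,0,0,-1,0,0,1.8,0,0,0,-1]}}

```text
time: 9.85
ee_pos: [0.5317, -0.2531, 0.1347]
tcp_rot: [-90.0, 0.0, -3.1]
wrist_force: [1.1, 0.2, -0.7]
opening: 0.0
```

```bash
python3 pp.py
```

```text
press x,y mm 1.4883616502692902 -148.2398013187303 tip z 61.66366634623239 F along press y 0.2911075961581084 F [ 1.1  0.2 -0.7] t 9.85 yaw -3.09774320884894
```

{"name": "arm_command", "arguments": {"rows": [0,0,0.1,0,0,0,-1,0,0,0.2,0,0,0,-1,0,0,0.3,0,0,0,-1,0,0,0.4,0,0,0,-1,0,0,0.4,0,0,0,-1,0,0,0.4,0,0,0,-1]}}

```text
time: 10.35
ee_pos: [0.532, -0.2492, 0.1347]
tcp_rot: [-90.0, -0.0, -3.1]
wrist_force: [0.4, 0.2, 0.2]
opening: 0.0002
```

```bash
python3 pp.py
```

```text
press x,y mm 1.5098908089497733 -144.29145676110747 tip z 61.72017208441957 F along press y 0.21634779629567497 F [0.4 0.2 0.2] t 10.35 yaw -3.0940412035468463
```

{"name": "arm_command", "arguments": {"rows": [0,0,0.1,0,0,0,-1,0,0,0.2,0,0,0,-1,0,0,0.3,0,0,0,-1,0,0,0.4,0,0,0,-1,0,0,0.4,0,0,0,-1]}}

```text
time: 10.77
ee_pos: [0.5322, -0.2457, 0.1349]
tcp_rot: [-90.1, -0.0, -3.1]
wrist_force: [1.1, -5.7, -0.4]
opening: -0.0001
```

```bash
python3 pp.py; python3 -c "
from eye import *
eye('b')"
```

```text
press x,y mm 1.6048222078190568 -140.84367330917576 tip z 61.856815850474874 F along press y -5.666438760585321 F [ 1.1 -5.7 -0.4] t 10.7667 yaw -3.1227575368309854
top eye [ 0.53578494 -0.02766681] 252 ang in press 94.64068158810126 0.0773649025593876 [0.11281961 0.11547189 0.11766831]
head [ 0.53082002 -0.43252471  0.08006231] -0.535612792988539 -0.21000033439372223
scene eye [ 0.53572463 -0.02171426] 232 ang in press 94.56493249496702 0.08331681190662793 [0.10870609 0.11284429 0.11516599]
```

View pics/scene_b.png

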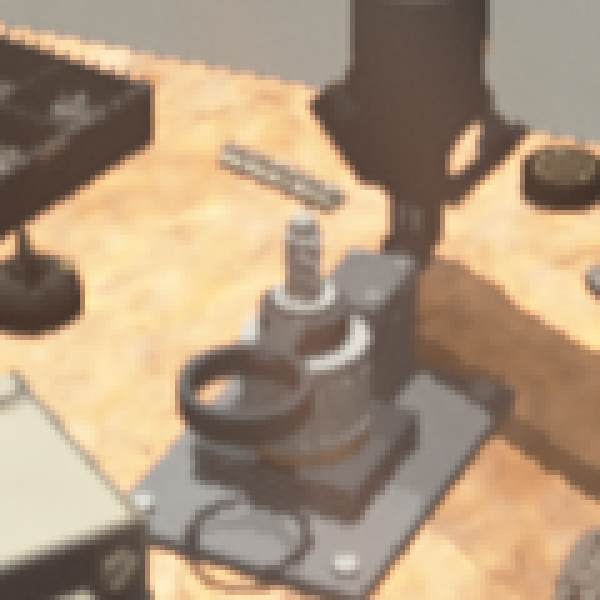

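The finger has met the pin and the force is 5.7 N. Pushing towards 10–15 N.

{"name": "arm_command", "arguments": {"rows": [0,0,0.1,0,0,0,-1,0,0,0.1,0,0,0,-1,0,0,0.2,0,0,0,-1,0,0,0.2,0,0,0,-1,0,0,0.2,0,0,0,-1]}}

```text
time: 11.28
ee_pos: [0.5324, -0.2449, 0.1352]
tcp_rot: [-90.2, -0.1, -3.2]
wrist_force: [-1.0, -12.8, 0.4]
opening: -0.0004
```

```bash
python3 pp.py
```

```text
press x,y mm 1.7101243154233154 -139.99332210022783 tip z 62.186288642520054 F along press y -12.810089767111627 F [ -1.  -12.8   0.4] t 11.2833 yaw -3.1750364543175253
```

It is blocked at 12.8 N, so the hole is off by more than the capture range. I'll retreat and turn the crank about 10 degrees further clockwise.

{"name": "arm_command", "arguments": {"rows": [0,0,-0.8,0,0,0,-1,0,0,-2,0,0,0,-1,0,-1.5,-3,0,0,0,-1,0,-5,-3,0,0,0,-1,0,-8.5,-3,0,0,0,-1,0,-12,-2,0,0,0,-1,-0.1,-13,1,0,0,0,-1,-0.2,-13,4.5,0,0,0,-1,-0.4,-13,8,0,0,0,-1,-0.6,-13,11.5,0,0,0,-1,-0.7,-13,15,0,0,0,-1,-0.8,-13,18,0,0,0,-1]}}

```text
time: 12.28
ee_pos: [0.5338, -0.0615, 0.2647]
tcp_rot: [-90.0, 0.0, -3.1]
wrist_force: [-0.5, -0.7, -0.6]
opening: -0.0001
```

{"name": "arm_command", "arguments": {"rows": [0,0,2,0,0,0,-1,0,0,3.6,0,0,0,-1,0,0,3.6,0,0,0,-1,0,0,3.6,0,0,0,-1]}}

```text
time: 12.62
ee_pos: [0.536, -0.0269, 0.2646]
tcp_rot: [-90.0, 0.0, -3.0]
wrist_force: [0.4, -1.5, -0.3]
opening: -0.0001
```

```bash
python3 pp.py
```

```text
press x,y mm -6.061797350289975 77.92911911120233 tip z 191.59427986964312 F along press y -1.4514670970654389 F [ 0.4 -1.5 -0.3] t 12.6167 yaw -3.0065296265021626
```

{"name": "arm_command", "arguments": {"rows": [0,2,0,0,0,0,-1,0,4,0,0,0,0,-1,0,6,0,0,0,0,-1,0,7.5,0,0,0,0,-1,0,8.4,0,0,0,0,-1,0,8.8,0,0,0,0,-1,0.5,8.8,0,0,0,0,-1,1,8.8,0,0,0,0,-1,1.4,8.8,-0.1,0,0,0,-1,1.8,8.8,-0.1,0,0,0,-1,2.2,8.8,-0.1,0,0,0,-1,2.2,8.8,-0.1,0,0,0,-1]}}

```text
time: 13.62
ee_pos: [0.5588, -0.0293, 0.177]
tcp_rot: [-90.0, -0.0, -3.1]
wrist_force: [-0.6, -0.8, -0.3]
opening: -0.0002
```

```bash
python3 pp.py
```

```text
press x,y mm 16.791377327744087 76.64479385796318 tip z 103.95997969254529 F along press y -0.7816380954575977 F [-0.6 -0.8 -0.3] t 13.6167 yaw -3.094528184892147
```

{"name": "arm_command", "arguments": {"rows": [-0.3,-0.5,0,0,0,0,-1,-0.4,-3,0,0,0,0,-1,-0.5,-6,0,0,0,0,-1,-0.6,-9,-1,0,0,0,-1,-0.8,-9.2,-4,0,0,0,-1,-1,-9.2,-7.5,0,0,0,-1,-1.2,-9.2,-11,0,0,0,-1,-1.4,-9.2,-14.5,0,0,0,-1,-1.5,-9.2,-18,0,0,0,-1,-1.6,-9.2,-21,0,0,0,-1,-1.6,-9.2,-24,0,0,0,-1,-1.6,-9.2,-24,0,0,0,-1]}}

```text
time: 14.62
ee_pos: [0.5279, -0.2722, 0.2687]
tcp_rot: [-90.1, 0.0, -3.3]
wrist_force: [1.4, 0.9, -0.1]
opening: -0.0
```

```bash
python3 pp.py; python3 -c "
from eye import *
eye('c')"
```

```text
press x,y mm -1.2986792547058594 -167.51724303579013 tip z 195.66630051127788 F along press y 0.9394342930023136 F [ 1.4  0.9 -0.1] t 14.6167 yaw -3.3077129564567183
top eye [ 0.54649187 -0.02805157] 244 ang in press 86.70243645897605 0.07741558700467455 [0.11228168 0.11499587 0.1170795 ]
head [ 0.53178338 -0.22703917  0.08252963] -0.23777317762965075 -0.2102989861254665
scene eye [ 0.54596839 -0.02187271] 221 ang in press 87.52449142409338 0.08350832944111465 [0.10925349 0.11260251 0.11498686]
```

View pics/top_c.png

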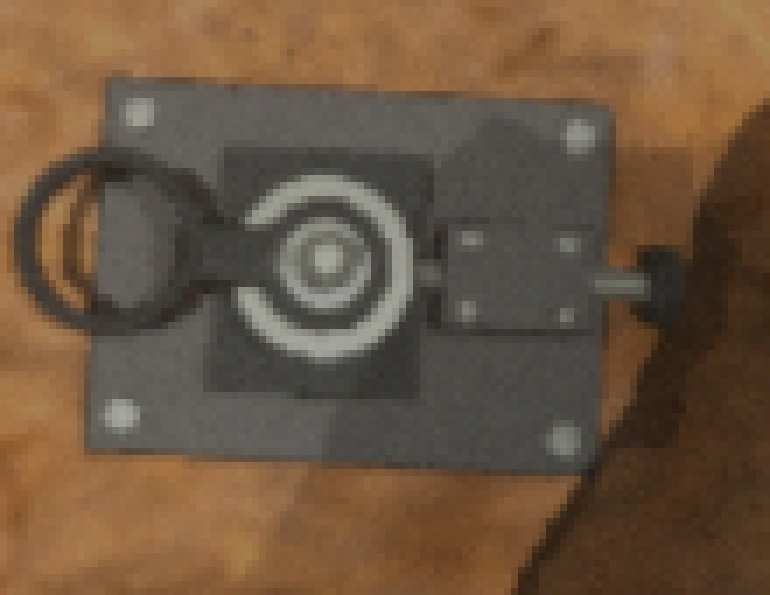

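The crank now sits at about 87 degrees. Trying the pin again.

{"name": "arm_command", "arguments": {"rows": [0.1,2.5,0,0,0,0,-1,0.2,5,0,0,0,0,-1,0.2,8,0,0,0,0,-1,0.2,10.5,0,0,0,0,-1,0.2,12.5,0,0,0,0,-1,0.2,13.3,0,0,0,0,-1,0.2,13.3,0.5,0,0,0,-1,0.2,13.3,1,0,0,0,-1,0.2,13.3,1.5,0,0,0,-1,0.2,13.3,2,0,0,0,-1,0.2,13.3,2.4,0,0,0,-1,0.2,13.3,2.4,0,0,0,-1]}}

```text
time: 15.72
ee_pos: [0.5326, -0.2434, 0.1367]
tcp_rot: [-90.0, -0.1, -3.0]
wrist_force: [-0.6, 0.6, 0.3]
opening: 0.0003
```

```bash
python3 pp.py
```

```text
press x,y mm 1.8927641121868353 -138.53951036133037 tip z 63.684771761061654 F along press y 0.5977258919117064 F [-0.6  0.6  0.3] t 15.7167 yaw -3.049715547555293
```

{"name": "arm_command", "arguments": {"rows": [0,0,0.1,0,0,0,-1,0,0,0.2,0,0,0,-1,0,0,0.3,0,0,0,-1,0,0,0.4,0,0,0,-1,0,0,0.4,0,0,0,-1]}}

```text
time: 16.13
ee_pos: [0.5324, -0.2402, 0.1356]
tcp_rot: [-90.0, 0.0, -3.1]
wrist_force: [-0.5, 1.0, -0.7]
opening: -0.0005
```

```bash
python3 pp.py
```

```text
press x,y mm 1.479952795598474 -135.31758498672372 tip z 62.64102223994942 F along press y 0.9784888245242231 F [-0.5  1.  -0.7] t 16.1333 yaw -3.1054246460894315
```

No force 5 mm past the earlier stop, so the pin is sliding into the hole. On towards home.

{"name": "arm_command", "arguments": {"rows": [0,0,0.2,0,0,0,-1,0,0,0.4,0,0,0,-1,0,0,0.6,0,0,0,-1,0,0,0.8,0,0,0,-1,0,0,1,0,0,0,-1,0,0,1.2,0,0,0,-1,0,0,1.3,0,0,0,-1,0,0,1.4,0,0,0,-1,0,0,1.4,0,0,0,-1]}}

```text
time: 16.88
ee_pos: [0.5332, -0.226, 0.1357]
tcp_rot: [-90.0, 0.0, -3.1]
wrist_force: [-0.9, 0.4, -0.4]
opening: -0.0
```

```bash
python3 pp.py
```

```text
press x,y mm 1.5203986893468973 -121.09823514652138 tip z 62.65836663768076 F along press y 0.3177721208074993 F [-0.9  0.4 -0.4] t 16.8833 yaw -3.085591898411047
```

{"name": "arm_command", "arguments": {"rows": [0,0,0.1,0,0,0,-1,0,0,0.2,0,0,0,-1,0,0,0.3,0,0,0,-1,0,0,0.4,0,0,0,-1,0,0,0.4,0,0,0,-1]}}

```text
time: 17.3
ee_pos: [0.5333, -0.2246, 0.1358]
tcp_rot: [-90.3, -0.0, -3.2]
wrist_force: [0.0, -14.6, -2.8]
opening: 0.0002
```

```bash
python3 pp.py
```

```text
press x,y mm 1.5759768187594714 -119.66292852719435 tip z 62.78263958533725 F along press y -14.567045313385476 F [  0.  -14.6  -2.8] t 17.3 yaw -3.211090189321539
```

The pin stopped at 14.6 N, about 20 mm past the blocked position. Backing off to check it.

{"name": "arm_command", "arguments": {"rows": [0,0,-0.5,0,0,0,-1,0,0,-2,0,0,0,-1,0,0,-4,0,0,0,-1,0,-2,-6,0,0,0,-1,0,-5,-8,0,0,0,-1,0,-8,-10,0,0,0,-1,0,-11,-11,0,0,0,-1,0,-14,-12,0,0,0,-1,0,-14,-12,0,0,0,-1]}}

```text
time: 18.05
ee_pos: [0.5272, -0.345, 0.282]
tcp_rot: [-90.2, -0.4, -3.2]
wrist_force: [1.2, -0.0, 1.4]
opening: 0.0002
```

```bash
python3 pp.py; python3 -c "
from eye import *
eye('d')
c=imaging.camera('top');P=cloud(c).reshape(-1,3)
d=P[:,:2]-S;y=np.radians(-3);px=d@[np.cos(y),np.sin(y)];py=d@[-np.sin(y),np.cos(y)]
for lo,hi in((.066,.1),):
  m=(P[:,2]>lo)&(P[:,2]<hi)&(abs(px)<.013)&(py<-.08)&(py>-.16)
  print(np.histogram(py[m]*1000,bins=np.arange(-150,-79,2)))
m=(P[:,2]>.066)&(P[:,2]<.1)&(abs(px)<.019)&(abs(px)>.011)&(py<-.096)&(py>-.16); print(np.sort(py[m]*1000).round(1))
"
```

```text
press x,y mm 1.791532160008937 -240.2064534279401 tip z 209.0432776206393 F along press y 0.026984141887478254 F [ 1.2 -0.   1.4] t 18.05 yaw -3.192166981214981
top eye [ 0.54660275 -0.02800117] 244 ang in press 86.62502477939154 0.07747791144418052 [0.1123881  0.1150788  0.11715756]
head [ 0.53246326 -0.21342206  0.08591843] -0.21661906308789716 -0.21075047479958564
scene eye [ 0.54646139 -0.02222346] 218 ang in press 87.163515622875 0.083207879283047 [0.10900948 0.11267435 0.11490945]
(array([ 0,  0,  0,  0,  0,  0,  0,  0,  0,  0,  0,  0,  0,  0,  0,  0,  0,
        0,  1,  4,  9,  7,  7,  7,  9,  8,  6,  6, 10, 10,  6,  5,  9, 10,
        8]), array([-150, -148, -146, -144, -142, -140, -138, -136, -134, -132, -130,
       -128, -126, -124, -122, -120, -118, -116, -114, -112, -110, -108,
       -106, -104, -102, -100,  -98,  -96,  -94,  -92,  -90,  -88,  -86,
        -84,  -82,  -80]))
[-110.4 -109.6 -107.6 -107.  -105.  -103.7 -103.1 -101.2  -98.9  -98.8
  -98.8  -97.8  -97.8  -97.7  -96.6  -96.4  -96.1]
```

View pics/top_d.png

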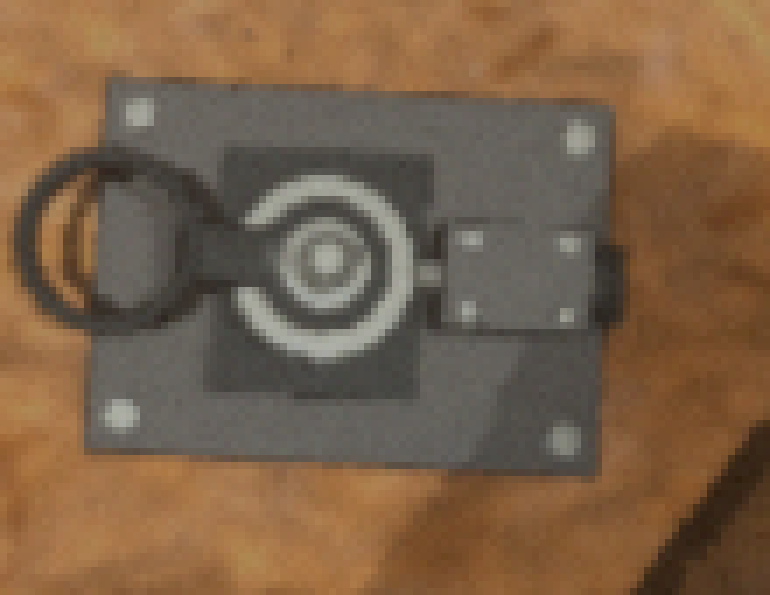

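View pics/scene_d.png

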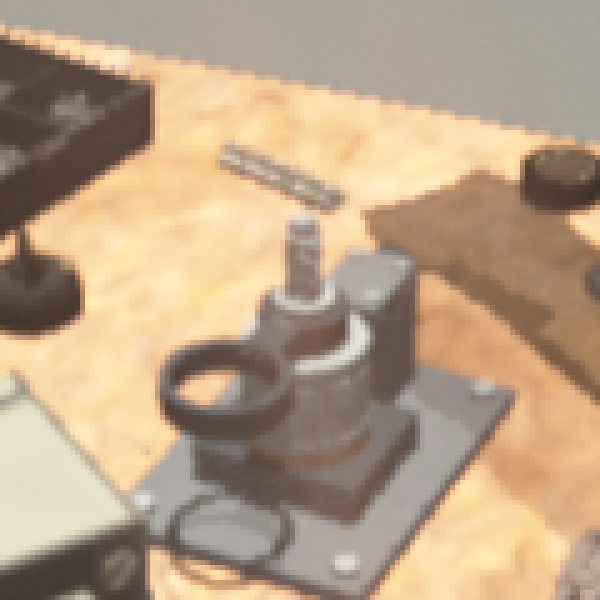

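The pin head (610,285) sits flush against the guide block. Its outer face is about 112 mm from the axis, so the head centre is at 106 mm, which is home. The bystanders are untouched, so I'm handing in.

```bash
python3 -c "
from workcell import bot
print(bot.job_done())"
```

```text
the job is handed in; nothing more can be done
None
```

The core clamp is wound down and the locking pin is fully home. I handed the job in at about 18 s of the 72 s allowed; no verdict was reported.

- **Crank:** I put the closed fingertips in the crank eye and wound it about 1.1 turns clockwise. The first pin push stopped at 12.8 N with the crank at about 94.6° (arm along the clamp's +y is 90°). I wound it about 8° further, to about 87°.
- **Pin:** On the second push the pin slid in freely and stopped at 14.6 N.
- **Last checks:** In the top camera the pin head is flush with the guide block. Its outer face is about 112 mm from the stud axis, so the head centre is at about 106 mm. The arm is withdrawn well clear.
- **Eye height:** The turn count puts the crank eye at about 107 mm. The top camera's ring top at about 115 mm suggests roughly 106 mm, and the scene camera read about 2.5 mm lower still. The scene camera also put the eye 83 mm from the axis instead of 78 mm, so I trusted the top camera.
- **Bystanders:** I did not re-measure their positions. I saw no contact with them in the pictures or the force readings.

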